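# Line up the crest spires by height on the crest board

### The arm

A 6-joint arm with a two-finger parallel gripper is mounted at the origin on the work surface. World frame = base frame: x ahead of the robot, y to its left, z up, the work surface at z = 0. Lengths are in m, angles in rad, forces in N, time in s.
With the tool pointing down it reaches from about 0.325 to 0.775 m from the base axis. Payload 5.5 kg.
Tool frame: the origin (TCP) lies midway between the tips of the shut fingers; the grasp point (between the pads) lies 19 mm behind it (r.hold_point_z is the distance from the TCP to the grasp point, in m); z points along the fingers, y is the line along which they close (so a half turn about z gives the same grasp; the last joint's range is limited). The gripper opens to 88 mm and grips with 3 to 60 N. Pads are 20 mm wide; open, the fingers measure 115 mm over their backs; the gripper's body (75 mm by 178 mm) begins 61 mm behind the grasp point.
Start: joints at [1.286, 0.091, 1.231, -0, 1.82, -0.057], TCP at [0.136, 0.585, 0.223] pointing down, gripper open.
Joint ranges: [-2.87, 2.87], [-0.86, 2.18], [0.17, 2.46], [-1.51, 4.65], [0.06, 2.69], [-2.65, 2.65]. Speed limits (rad/s): [2.57, 2.57, 3.01, 3.14, 3.14, 3.14].

### API

Orientations are given as a unit quaternion [x, y, z, w].
In Python, from plant import status, cams, r gives the robot as it stands.
- The arm moves only by the shell command python3 -m handwheel 'ROWS'. ROWS is text: rows parted by semicolons, each of 5 numbers parted by spaces: the shift along the tool's x, y, z in mm, then the turn about the tool's z in rad, then the closure, from 0 (fully open) to 1 (shut). In form: dx dy dz twist grip; .... A call has 1 to 5 rows; each row shifts and turns the commanded pose from where the row before left it, along the tool's axes as they then stand; what a row does not reach is not made up. A row lasts 1/10 s, in which the tool goes at most 50 mm and 8.59 degrees, less where a joint would pass 70% of its speed; a pose out of reach is approached as far as the arm can. A call is refused whole if a number of a shift passes 50 or a number of a turn 0.15, either way. A call with a gripper value outside its range is refused whole. The fingers move at their own pace and stop on an object; the grip force is fixed at half the most. Time passes only in rows, so rows that do not move let the fingers close. It gives the time, the measured TCP pose, the force, the opening and the grip force at its end, in the units of the state.
- status.sense(): the state, without advancing time (a new reading comes with each control period).
- cams.capture(name): name is "scene" or "top"; returns a dict with "image" (420x560x3 uint8, red, green, blue), "mtx" (3x3 intrinsics, pixels), "pose" (4x4, takes a point from camera to world coordinates). Camera axes: x right, y up, looking along -z (the intrinsics and any distortion apply to the point x, -y, -z); pixel columns grow to the right and rows downward; lengths in m; the calibration is good to about 2 mm. A picture is of the moment at which its call begins. There is no depth.
- r.sign_off(): hands the job in; it is judged then, once.
The state is a dict: "time_s": time; "joints": joint angles; "qvel": joint speeds; "tau": joint torques, N m; "ee_pos": TCP position; "tcp_rot": TCP orientation; "wrist_force": force on the tool from outside, world axes, zero at the start; "torque": the same for the moment, N m; "opening": finger opening in m; "grip_force": force on a finger pad.
Only numpy, scipy, OpenCV 4.12 (cv2) and the standard library are available. Lean on these libraries where they do the work, as an engineer would, in place of code of your own. Each camera call takes 0.05 s, during which the arm holds its last target. There are 200 camera calls.

### The job

Lay out the carnival crest for gluing: stand the four spires upright on the row of white marks on the board, one centred on each mark, in order of height, the tallest next to the gold star and the shortest at the other end of the row. Set each one down rather than dropping it, do not knock any over, and leave the glue bottle and the glitter jar where they are.

Things in the scene. Friction and masses are not known exactly. Their poses are not given: they have to be found in the camera images.
- spire_red: the tallest crest spire, loose: round gold foot 54 mm across and 12 mm high, a small red flare up to 19 mm, then a straight red stem 26 mm across up to 140 mm with a thin gold band low down, topped by a gold cone point 25 mm high; 165 mm high over all, about 0.20 kg, more or less. Stands upright at the start. Origin: centre of its underside; z up along the stem
- spire_green: the second tallest crest spire, loose: round gold foot 54 mm across and 12 mm high, a small green flare up to 19 mm, then a straight green stem 26 mm across up to 115 mm with a thin gold band low down, topped by a gold cone point 25 mm high; 140 mm high over all, about 0.19 kg, more or less. Stands upright at the start. Origin: centre of its underside; z up along the stem
- spire_blue: the second shortest crest spire, loose: round gold foot 54 mm across and 12 mm high, a small blue flare up to 19 mm, then a straight blue stem 26 mm across up to 90 mm with a thin gold band low down, topped by a gold cone point 25 mm high; 115 mm high over all, about 0.18 kg, more or less. Stands upright at the start. Origin: centre of its underside; z up along the stem
- spire_white: the shortest crest spire, loose: round gold foot 54 mm across and 12 mm high, a small white flare up to 19 mm, then a straight white stem 26 mm across up to 65 mm with a thin gold band low down, topped by a gold cone point 25 mm high; 90 mm high over all, about 0.16 kg, more or less. Stands upright at the start. Origin: centre of its underside; z up along the stem
- mark_0: one of four equal white round marks, 58 mm across and flat, in one straight row at 85 mm spacing on top of the crest board; numbered along the row in the board's +y direction (mark_0 is the one with the lowest y). The board is pale plywood with aluminium edges, 460 mm long (along the row), 88 mm wide and 20 mm high, fixed to the table. Origin: centre of the mark, at the board's top surface (20 mm above the table); y along the row, z up
- mark_1: one of four equal white round marks, 58 mm across and flat, in one straight row at 85 mm spacing on top of the crest board; numbered along the row in the board's +y direction (mark_1 is second). The board is pale plywood with aluminium edges, 460 mm long (along the row), 88 mm wide and 20 mm high, fixed to the table. Origin: centre of the mark, at the board's top surface (20 mm above the table); y along the row, z up
- mark_2: one of four equal white round marks, 58 mm across and flat, in one straight row at 85 mm spacing on top of the crest board; numbered along the row in the board's +y direction (mark_2 is third). The board is pale plywood with aluminium edges, 460 mm long (along the row), 88 mm wide and 20 mm high, fixed to the table. Origin: centre of the mark, at the board's top surface (20 mm above the table); y along the row, z up
- mark_3: one of four equal white round marks, 58 mm across and flat, in one straight row at 85 mm spacing on top of the crest board; numbered along the row in the board's +y direction (mark_3 is the one with the highest y). The board is pale plywood with aluminium edges, 460 mm long (along the row), 88 mm wide and 20 mm high, fixed to the table. Origin: centre of the mark, at the board's top surface (20 mm above the table); y along the row, z up
- star: gold five-pointed star, about 42 mm across and 13 mm high, fixed on the board in line with the marks, 69.5 mm from the end mark, at one end of the row; a green round stud (26 mm across, 8 mm high) is at the other end. Which end has the star changes. Origin: centre of the star's underside, on the board's top
- glue_bottle: bystander: cream squeeze bottle with a white nozzle, 58 mm across, 190 mm high, standing on the table beside the work; origin at the centre of its underside
- glitter_jar: bystander: red jar with a black cap, 66 mm across, 75 mm high, standing on the table beside the work; origin at the centre of its underside
Things that resemble listed ones, but are neither listed nor needed, are in the scene too. What is shaped like the spire_red but black or pink is not meant.

How it is judged:
By the outcome, as a careful person would: the job done as asked, in the order asked, and still so for the second after the job is handed in, with the robot touching nothing.
It also fails if it takes over 112 s, if anything falls off the work surface, if the arm or the gripper's body presses on something with over 40 N, if the wrist force passes 120 N, or if a joint passes its speed limit or range.

## Working session

There is one attempt and no reset: what is moved stays moved. The work goes in short steps, Python scripts to look and compute and a shell command to move; the robot and the scene stay as the last step left them, time stands still between calls to the robot, and variables do not carry over. Pictures are saved under pics/ and viewed, at most 14 in all, crops included, and the job is handed in when it is done.

```bash
ls; mkdir -p pics; python3 - <<'E'
from plant import status,cams,r
import cv2
print(status.sense())
for n in("scene","top"):
    c=cams.capture(n); cv2.imwrite(f"pics/{n}0.png",cv2.resize(c["image"][:,:,::-1],(800,600),interpolation=cv2.INTER_CUBIC)); print(c["mtx"],c["pose"],c.keys())
E
```

```text
pics
{'time_s': 0.0, 'joints': array([ 1.28625165e+00,  9.18616666e-02,  1.23186261e+00,  2.31419969e-05,
        1.81976687e+00, -5.67260572e-02]), 'qvel': array([-7.72087759e-04,  5.73589192e-04, -5.19271135e-04,  2.10874561e-03,
       -6.25171974e-05,  9.43732661e-05]), 'tau': array([ 7.49279388e-04, -4.46464169e+01, -4.06439745e+01,  6.98802131e-02,
        2.97350041e-02, -1.33883032e-04]), 'ee_pos': array([0.1354423 , 0.58422511, 0.22151832]), 'tcp_rot': array([ 1.13660261e-01,  9.93519222e-01, -9.33556729e-04, -1.72244307e-04]), 'wrist_force': array([-0.06905417,  0.2787242 ,  0.28234482]), 'torque': array([-0.01587032, -0.02244732,  0.00725   ]), 'grip_force': 0.0, 'opening': 0.08763197199212018}
[[402.98519655   0.         275.15153703]
 [  0.         402.98519655 206.10526514]
 [  0.           0.           1.        ]] [[-0.12391828 -0.78389542  0.60840137  1.24158485]
 [ 0.99221545 -0.10552267  0.06613214  0.09580255]
 [ 0.01235946  0.61186022  0.79086934  0.94535145]
 [ 0.          0.          0.          1.        ]] dict_keys(['image', 'mtx', 'pose'])
[[461.53889125   0.         277.24188434]
 [  0.         461.53889125 203.61510193]
 [  0.           0.           1.        ]] [[-1.91620813e-02  9.82067145e-01 -1.87555157e-01  3.10914239e-01]
 [-9.99767563e-01 -1.69670771e-02  1.33017853e-02  1.00539901e-03]
 [ 9.88098350e-03  1.87766452e-01  9.82164001e-01  1.18669241e+00]
 [ 0.00000000e+00  0.00000000e+00  0.00000000e+00  1.00000000e+00]] dict_keys(['image', 'mtx', 'pose'])
```

View pics/scene0.png

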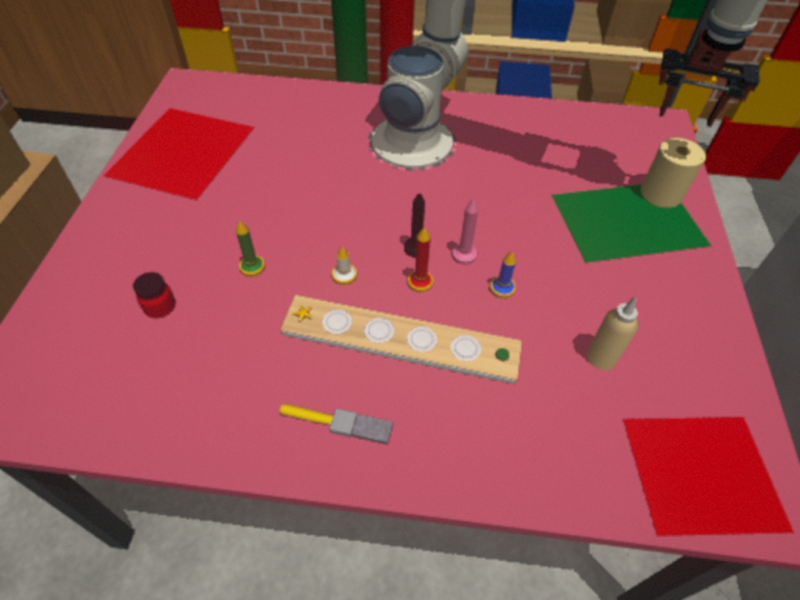

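View pics/top0.png

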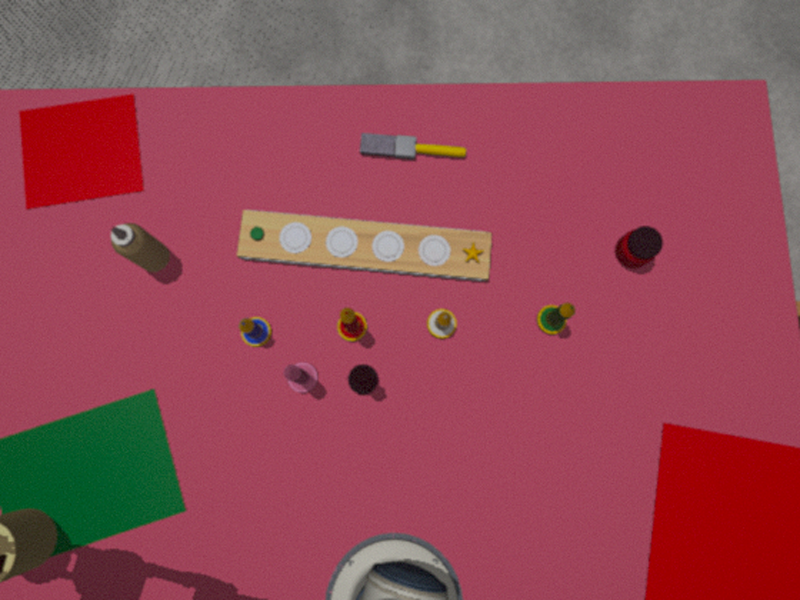

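Scene0: the star is at (303,313), the low-y end, and the stud at (503,354). In top0 the marks are at (295,238), (342,242), (388,246) and (434,250), and the star is at (472,253).

Candidates in top0:
- Red spire: foot at (351,326).
- Red look-alikes: black (363,380) and pink (302,377), both rejected.
- Green: (552,319).
- Blue: (256,331).
- White: (442,324).

Next is a close crop to check these.

```bash
python3 - <<'E'
import cv2
from plant import cams
im=cams.capture("top")["image"][:,:,::-1]
cv2.imwrite("pics/crop1.png",cv2.resize(im[140:290,160:410],(800,480),interpolation=cv2.INTER_CUBIC))
E
```

```text
(no output)
```

View pics/crop1.png

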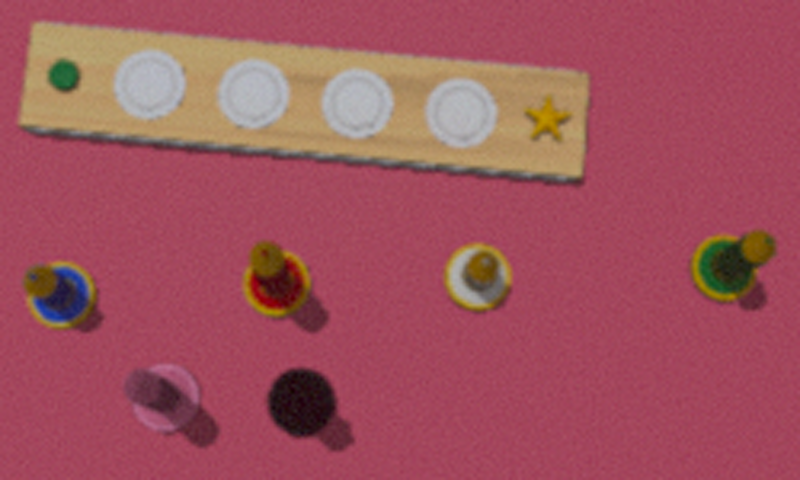

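The crop shows the feet at: blue (62,295), red (277,283), white (478,277), green (726,267). The marks are at (150,85), (254,94), (358,103) and (461,113). Pink is at (166,398) and black at (302,403), both to be avoided.

```bash
cat >h.py <<'E'
import numpy as np
from plant import status,cams
def px2w(c,u,v,z):
    d=np.linalg.inv(c["mtx"])@[u,v,1]; d=c["pose"][:3,:3]@[d[0],-d[1],-d[2]]; o=c["pose"][:3,3]
    return o+d*(z-o[2])/d[2]
def w2px(c,p):
    q=c["pose"][:3,:3].T@(np.array(p)-c["pose"][:3,3]); q=c["mtx"]@[q[0],-q[1],-q[2]]; return q[:2]/q[2]
E
python3 - <<'E'
from h import *
c=cams.capture("top"); s=cams.capture("scene")
P=dict(blue=(62,295,.010),red=(277,283,.01),white=(478,277,.01),green=(726,267,.01),m3=(150,85,.02),m2=(254,94,.02),m1=(358,103,.02),m0=(461,113,.02),star=(548,119,.02),pink=(166,398,.01),black=(302,403,.16))
for k,(u,v,z) in P.items():
    p=px2w(c,(u+.5)/3.2-.5+160,(v+.5)/3.2-.5+140,z); print(k,p.round(4),"scene800:",(w2px(s,p)/.7).round(0))
for k,u,v,z in(("blue",41,272,.115),("red",267,245,.165),("white",484,260,.09),("green",762,238,.14)):
    print(k,px2w(c,(u+.5)/3.2-.5+160,(v+.5)/3.2-.5+140,z).round(4))
E
```

```text
blue [0.4664 0.2379 0.01  ] scene800: [501. 285.]
red [0.473 0.066 0.01 ] scene800: [419. 279.]
white [ 0.475  -0.0956  0.01  ] scene800: [343. 271.]
green [ 0.4796 -0.296   0.01  ] scene800: [250. 263.]
m3 [0.6363 0.1678 0.02  ] scene800: [464. 347.]
m2 [0.6273 0.0831 0.02  ] scene800: [420. 338.]
m1 [ 0.6183 -0.0015  0.02  ] scene800: [377. 329.]
m0 [ 0.6085 -0.0852  0.02  ] scene800: [336. 320.]
star [ 0.6023 -0.156   0.02  ] scene800: [301. 314.]
pink [0.383  0.1542 0.01  ] scene800: [463. 251.]
black [0.3686 0.041  0.16  ] scene800: [415. 190.]
blue [0.4697 0.2324 0.115 ]
red [0.4786 0.0642 0.165 ]
white [ 0.4766 -0.094   0.09  ]
green [ 0.4816 -0.2905  0.14  ]
```

```bash
cat >>h.py <<'E'
from scipy.spatial.transform import Rotation as R
W=dict(blue=(.4665,.2375),red=(.4735,.0655),white=(.4755,-.0955),green=(.480,-.2955),m3=(.6363,.1675),m2=(.6273,.083),m1=(.618,-.0015),m0=(.6088,-.0855))
def go(name,z=None,st=None):
    "tool-frame shift in mm from the measured TCP to above/at a place; yaw error"
    s=st or status.sense(); M=R.from_quat(s["tcp_rot"]).as_matrix(); p=np.array([*W[name],s["ee_pos"][2] if z is None else z])
    yaw=np.arctan2(M[1,1],M[0,1])
    print(name,"t",round(s["time_s"],2),"tcp",s["ee_pos"].round(4),"d mm",(M.T@(p-s["ee_pos"])*1e3).round(1),"twist",round(yaw+.109,3),"tilt",M[:,2].round(3),"F",s["wrist_force"].round(1),"open",round(s["opening"],4),"grip",round(s["grip_force"],1))
E
H="python3 -m handwheel"
$H '0 0 -20 0 0;0 0 -25 0.1 0;0 0 -25 0.145 0;0 0 -20 0.145 0;0 0 -10 0.145 0'
$H '0 0 0 0.145 0;0 0 0 0.145 0;0 0 0 0.145 0;0 0 0 0.145 0;0 0 0 0.145 0'
$H '0 0 0 0.145 0;0 0 0 0.05 0;0 0 0 0 0;0 0 0 0 0'
python3 -c "from h import*;go('blue')"
```

```text
time_s: 0.75
ee_pos: [0.1355, 0.5847, 0.3251]
tcp_rot: [0.375, 0.927, 0.001, -0.0]
wrist_force: [0.1, -0.4, 1.1]
opening: 0.0878
grip_force: 0.0
time_s: 1.25
ee_pos: [0.1355, 0.5845, 0.3224]
tcp_rot: [0.679, 0.734, -0.0, 0.0]
wrist_force: [0.6, 0.8, 0.3]
opening: 0.088
grip_force: 0.0
time_s: 1.65
ee_pos: [0.1355, 0.5845, 0.3225]
tcp_rot: [0.745, 0.667, -0.0, 0.0]
wrist_force: [-0.8, 0.5, 0.1]
opening: 0.0882
grip_force: 0.0
blue t 1.65 tcp [0.1355 0.5845 0.3225] d mm [-3.084e+02  3.672e+02  1.000e-01] twist -0.001 tilt [-0. -0. -1.] F [-0.8  0.5  0.1] open 0.0882 grip 0.0
```

```bash
H="python3 -m handwheel"
$H '-10 12 0 0 0;-18 22 0 0 0;-25 30 0 0 0;-25 30 0 0 0;-25 30 0 0 0' >/dev/null
$H '-25 30 0 0 0;-25 30 0 0 0;-25 30 0 0 0;-25 30 0 0 0;-25 30 0 0 0'>/dev/null
$H '-25 30 0 0 0;-25 30 0 0 0;-18 20 0 0 0;-9 10 0 0 0;-3 3 0 0 0'>/dev/null
$H '0 0 -1 0 0;0 0 0 0 0;0 0 0 0 0'
python3 -c "
from h import*;go('blue',.051)
import cv2
im=cams.capture('scene')['image'][:,:,::-1]
cv2.imwrite('pics/s1.png',cv2.resize(im[100:280,140:440],(800,480),interpolation=cv2.INTER_CUBIC))"
```

```text
time_s: 3.45
ee_pos: [0.4651, 0.2384, 0.3239]
tcp_rot: [0.745, 0.667, 0.0, -0.0]
wrist_force: [0.1, 0.2, 0.1]
opening: 0.0877
grip_force: 0.0
blue t 3.45 tcp [0.4651 0.2384 0.3239] d mm [ -0.8   1.4 272.9] twist -0.001 tilt [ 0.  0. -1.] F [0.1 0.2 0.1] open 0.0877 grip 0.0
```

View pics/s1.png

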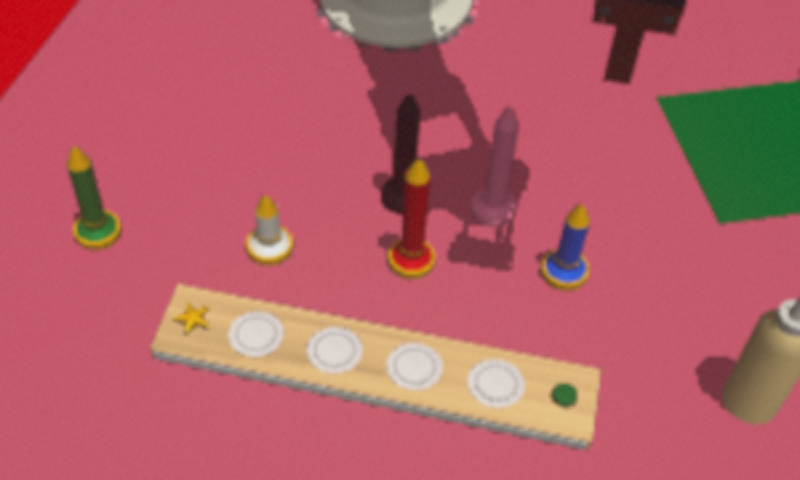

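In s1 the feet are at blue (565,267), red (411,257), white (269,243) and green (96,228). The marks are at (496,383), (414,366), (334,350) and (256,333). I'll use these to cross-check the positions from the top camera.

```bash
python3 - <<'E'
from h import *
s=cams.capture("scene");k=480/180
for n,u,v,z in(("blue",565,267,.01),("red",411,257,.01),("white",269,243,.01),("green",96,228,.01),("m3",496,383,.02),("m2",414,366,.02),("m1",334,350,.02),("m0",256,333,.02),("blue",579,206,.115),("red",419,160,.165),("white",265,195,.09),("green",76,147,.14)):
    p=px2w(s,(u+.5)/k-.5+140,(v+.5)/k-.5+100,z); print(n,z,p.round(4),((p[:2]-W[n])*1e3).round(1))
E
```

```text
blue 0.01 [0.4681 0.2403 0.01  ] [1.6 2.8]
red 0.01 [0.4768 0.0683 0.01  ] [3.3 2.8]
white 0.01 [ 0.478  -0.0932  0.01  ] [2.5 2.3]
green 0.01 [ 0.4825 -0.2926  0.01  ] [2.5 2.9]
m3 0.02 [0.6382 0.1702 0.02  ] [1.9 2.7]
m2 0.02 [0.6286 0.0855 0.02  ] [1.3 2.5]
m1 0.02 [0.6198 0.0012 0.02  ] [1.8 2.7]
m0 0.02 [ 0.6093 -0.083   0.02  ] [0.5 2.5]
blue 0.115 [0.4713 0.2379 0.115 ] [4.8 0.4]
red 0.165 [0.4768 0.0687 0.165 ] [3.3 3.2]
white 0.09 [ 0.4778 -0.0931  0.09  ] [2.3 2.4]
green 0.14 [ 0.4823 -0.2898  0.14  ] [2.3 5.7]
```

```bash
sed -i '/^W=/a for k in W: W[k]=(W[k][0]+(.0008 if k[0]=="m" else .0012),W[k][1]+.0013)' h.py; H="python3 -m handwheel"
python3 -c "from h import*;go('blue',.051)"
$H '0.5 2.5 20 0 0;0 0 40 0 0;0 0 45 0 0;0 0 45 0 0;0 0 40 0 0' >/dev/null
$H '0 0 35 0 0;0 0 25 0 0;0 0 15 0 0;0 0 6 0 0;0 0 2 0 0' >/dev/null
$H '0 0 0 0 0;0 0 0 0 0'
python3 -c "from h import*;go('blue',.051)"
```

```text
blue t 3.55 tcp [0.4653 0.2382 0.3238] d mm [  0.8   2.3 272.8] twist -0.001 tilt [ 0.  0. -1.] F [-0.4  0.1  0.3] open 0.0876 grip 0.0
time_s: 4.75
ee_pos: [0.4692, 0.238, 0.0523]
tcp_rot: [0.746, 0.666, 0.001, 0.0]
wrist_force: [0.2, -0.7, -0.4]
opening: 0.088
grip_force: 0.0
blue t 4.75 tcp [0.4692 0.238  0.0523] d mm [ 0.6 -1.6  1.3] twist -0.003 tilt [ 0.002  0.001 -1.   ] F [ 0.2 -0.7 -0.4] open 0.088 grip 0.0
```

```bash
H="python3 -m handwheel"
$H '0 0 0 0 0.3;0 0 0 0 0.5;0 0 0 0 0.6;0 0 0 0 0.66;0 0 0 0 0.72'>/dev/null
$H '0 0 0 0 0.85;0 0 0 0 1;0 0 0 0 1;0 0 0 0 1;0 0 0 0 1'
python3 -c "from h import*;go('blue',.051)"
```

```text
time_s: 5.75
ee_pos: [0.4682, 0.2376, 0.0503]
tcp_rot: [0.746, 0.666, -0.0, -0.0]
wrist_force: [-0.2, 0.9, -0.9]
opening: 0.0253
grip_force: 30.0
blue t 5.75 tcp [0.4682 0.2376 0.0503] d mm [ 1.2 -0.6 -0.7] twist -0.003 tilt [-0. -0. -1.] F [-0.2  0.9 -0.9] open 0.0253 grip 30.0
```

```bash
H="python3 -m handwheel"
$H '0 0 -5 0 1;0 0 -15 0 1;0 0 -20 0 1;0 0 -20 0 1;0 0 -10 0 1'
python3 -c "from h import*;go('m2')"
```

```text
time_s: 6.25
ee_pos: [0.4693, 0.2381, 0.1241]
tcp_rot: [0.746, 0.666, 0.002, 0.001]
wrist_force: [0.4, -0.8, -0.7]
opening: 0.0253
grip_force: 30.0
m2 t 6.25 tcp [0.4693 0.2381 0.1241] d mm [-135.1  175.     0.4] twist -0.003 tilt [ 0.004  0.002 -1.   ] F [ 0.4 -0.8 -0.7] open 0.0253 grip 30.0
```

```bash
H="python3 -m handwheel"
$H '-6 8 0 0 1;-12 16 0 0 1;-18 23 0 0 1;-20 25 0 0 1;-20 25 0 0 1'>/dev/null
$H '-20 25 0 0 1;-18 24 0 0 1;-12 17 0 0 1;-7 9 0 0 1;-2 3 0 0 1' >/dev/null
$H '0 0 10 0 1;0 0 10 0 1;0 0 6 0 1;0 0 0 0 1;0 0 0 0 1'
python3 -c "
from h import*;go('m2',.0703)
import cv2
a=cams.capture('scene')['image'][170:270,220:380,::-1];b=cams.capture('top')['image'][130:230,160:320,::-1]
f=lambda x:cv2.resize(x,(480,300),interpolation=cv2.INTER_CUBIC)
cv2.imwrite('pics/p1.png',cv2.vconcat([f(a),f(b)]))"
```

```text
time_s: 7.75
ee_pos: [0.6267, 0.0844, 0.0944]
tcp_rot: [0.745, 0.667, -0.0, -0.0]
wrist_force: [0.5, 0.9, -1.7]
opening: 0.0257
grip_force: 30.0
m2 t 7.75 tcp [0.6267 0.0844 0.0944] d mm [ 0.1  1.4 24.1] twist -0.002 tilt [-0. -0. -1.] F [ 0.5  0.9 -1.7] open 0.0257 grip 30.0
```

View pics/p1.png

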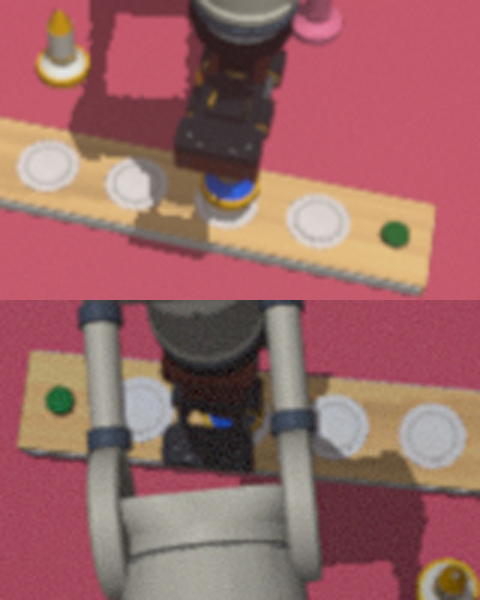

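p1 shows the blue foot held above mark_2, with its foot spanning columns 201–260 in the scene half (centre about 230).

```bash
python3 - <<'E'
from h import *
s=cams.capture("scene")
def f(p): return ((w2px(s,p)-[220,170]+.5)*3).round(1)
m=np.array([.6286,.0855])  # mark in scene-camera frame
for n,a in(("mark",.02),("foot rim",.024+.02+.010)):
    print(n,f([*m,a]), "dy+5mm",f([m[0],m[1]+.005,a]),"left/right",f([m[0],m[1]-.027,a]),f([m[0],m[1]+.027,a]),"front",f([m[0]+.027,m[1],a]))
go('m2',.0703)
E
```

```text
mark [226.3 202.3] dy+5mm [231.8 202.9] left/right [197.  199.1] [255.8 205.6] front [223.5 227.2]
foot rim [228.3 181.3] dy+5mm [233.9 181.9] left/right [198.2 178. ] [258.5 184.6] front [225.4 206.5]
m2 t 7.9 tcp [0.6274 0.0842 0.0954] d mm [ 0.2  0.7 25.1] twist -0.003 tilt [ 0.001  0.    -1.   ] F [ 0.1 -0.5 -1.5] open 0.0252 grip 30.0
```

```bash
H="python3 -m handwheel"
$H '-1.5 1 8 0 1;0 0 7 0 1;0 0 4 0 1;0 0 2 0 1;0 0 0 0 1' >/dev/null
$H '0 0 1 0 1;0 0 1 0 1;0 0 0.5 0 1;0 0 0 0 1;0 0 0 0 1' 
python3 -c "from h import*;go('m2',.0703)"
```

```text
time_s: 8.9
ee_pos: [0.628, 0.0823, 0.0712]
tcp_rot: [0.746, 0.666, 0.0, 0.0]
wrist_force: [0.4, 0.3, -1.6]
opening: 0.0257
grip_force: 30.0
m2 t 8.9 tcp [0.628  0.0823 0.0712] d mm [ 2.  -0.1  0.9] twist -0.003 tilt [ 0.  0. -1.] F [ 0.4  0.3 -1.6] open 0.0257 grip 30.0
```

```bash
H="python3 -m handwheel"
$H '0 0 0.5 0 1;0 0 0 0 1;0 0 0 0 1' |grep -E "ee|force"
$H '0 0 0.5 0 1;0 0 0 0 1;0 0 0 0 1' |grep -E "ee|force"
$H '0 0 0.5 0 1;0 0 0 0 1;0 0 0 0 1' |grep -E "ee|force"
```

```text
ee_pos: [0.6279, 0.0823, 0.0706]
wrist_force: [0.3, 0.3, -1.1]
grip_force: 30.0
ee_pos: [0.628, 0.0823, 0.0703]
wrist_force: [0.2, -0.1, -0.6]
grip_force: 30.0
ee_pos: [0.6281, 0.0823, 0.0703]
wrist_force: [-1.9, -0.8, 4.0]
grip_force: 30.0
```

```bash
H="python3 -m handwheel"
$H '0 0 0 0 0.66;0 0 0 0 0.6;0 0 0 0 0.5;0 0 0 0 0.3;0 0 0 0 0.1' |grep -E "open|force"
$H '0 0 -10 0 0;0 0 -25 0 0;0 0 -35 0 0;0 0 -40 0 0;0 0 -40 0 0' >/dev/null
$H '0 0 -20 0 0;0 0 -10 0 0;0 0 0 0 0;0 0 0 0 0' |grep ee
python3 -c "from h import*;go('red',.099)"
```

```text
wrist_force: [-0.0, -0.1, 0.6]
opening: 0.0553
grip_force: 0.0
ee_pos: [0.6277, 0.0823, 0.2481]
red t 11.2 tcp [0.6277 0.0823 0.2481] d mm [ -32.4 -150.   149.5] twist -0.003 tilt [-0.002 -0.    -1.   ] F [-0.3  1.1 -0.7] open 0.0878 grip 0.0
```

```bash
H="python3 -m handwheel"
$H '-3 -15 0 0 0;-6 -28 0 0 0;-8 -35 0 0 0;-7 -35 0 0 0;-5 -24 0 0 0' >/dev/null
$H '-3 -10 0 0 0;0 -3 0 0 0;0 0 20 0 0;0 0 35 0 0;0 0 35 0 0' >/dev/null
$H '0 0 30 0 0;0 0 18 0 0;0 0 8 0 0;0 0 3 0 0;0 0 0 0 0'|grep ee
$H '0 0 0 0 0;0 0 0 0 0'|grep ee
python3 -c "from h import*;go('red',.099)"
```

```text
ee_pos: [0.4758, 0.0673, 0.1009]
ee_pos: [0.4761, 0.0673, 0.1019]
red t 12.9 tcp [0.4761 0.0673 0.1019] d mm [-0.7 -1.3  2.9] twist -0.003 tilt [ 0.002  0.    -1.   ] F [-0.3  0.5  0.6] open 0.0878 grip 0.0
```

```bash
H="python3 -m handwheel"
$H '-0.5 -1 2 0 0.3;0 0 0 0 0.5;0 0 0 0 0.6;0 0 0 0 0.66;0 0 0 0 0.72'>/dev/null
$H '0 0 0 0 0.85;0 0 0 0 1;0 0 0 0 1;0 0 0 0 1;0 0 0 0 1'
python3 -c "from h import*;go('red')"
$H '0 0 -5 0 1;0 0 -15 0 1;0 0 -20 0 1;0 0 -20 0 1;0 0 -10 0 1' >/dev/null
python3 -c "from h import*;go('m0')"
```

```text
time_s: 13.9
ee_pos: [0.4742, 0.0669, 0.0985]
tcp_rot: [0.746, 0.666, -0.0, -0.0]
wrist_force: [-0.8, 1.3, -0.6]
opening: 0.0254
grip_force: 30.0
red t 13.9 tcp [0.4742 0.0669 0.0985] d mm [-0.   0.5 -0. ] twist -0.003 tilt [-0. -0. -1.] F [-0.8  1.3 -0.6] open 0.0254 grip 30.0
m0 t 14.4 tcp [0.4751 0.067  0.1718] d mm [-135.2  150.6    0.5] twist -0.003 tilt [ 0.004  0.    -1.   ] F [ 0.1  0.9 -2.8] open 0.0257 grip 30.0
```

```bash
H="python3 -m handwheel"
$H '-6 7 0 0 1;-12 14 0 0 1;-18 20 0 0 1;-20 22 0 0 1;-20 22 0 0 1'>/dev/null
$H '-20 22 0 0 1;-18 20 0 0 1;-12 14 0 0 1;-7 8 0 0 1;-2 2 0 0 1' >/dev/null
$H '0 0 10 0 1;0 0 10 0 1;0 0 6 0 1;0 0 0 0 1;0 0 0 0 1' |grep ee
python3 - <<'E'
from h import*;go('m0',.1185)
import cv2
s=cams.capture('scene')
a=s['image'][170:270,180:340,::-1]
cv2.imwrite('pics/p2.png',cv2.resize(a,(800,500),interpolation=cv2.INTER_CUBIC))
h=status.sense()["ee_pos"][2]-.0985; m=np.array([.6093,-.083])
for z in(.02,h+.012,h): print([((w2px(s,[m[0]+a,m[1]+b,z])-[180,170]+.5)*5).round(1) for a,b in((0,0),(0,-.027),(0,.027),(.027,0))])
E
```

```text
ee_pos: [0.609, -0.0837, 0.1425]
m0 t 15.9 tcp [ 0.609  -0.0837  0.1425] d mm [-0.4  0.7 24. ] twist -0.002 tilt [-0.  0. -1.] F [ 0.4 -0.6 -3.1] open 0.0258 grip 30.0
[array([280.9, 275.3]), array([233.5, 270.1]), array([328.5, 280.5]), array([272., 315.])]
[array([276.6, 236.8]), array([227.9, 231.5]), array([325.4, 242.1]), array([267.3, 277. ])]
[array([278. , 249.6]), array([229.8, 244.4]), array([326.5, 254.9]), array([268.9, 289.7])]
```

View pics/p2.png

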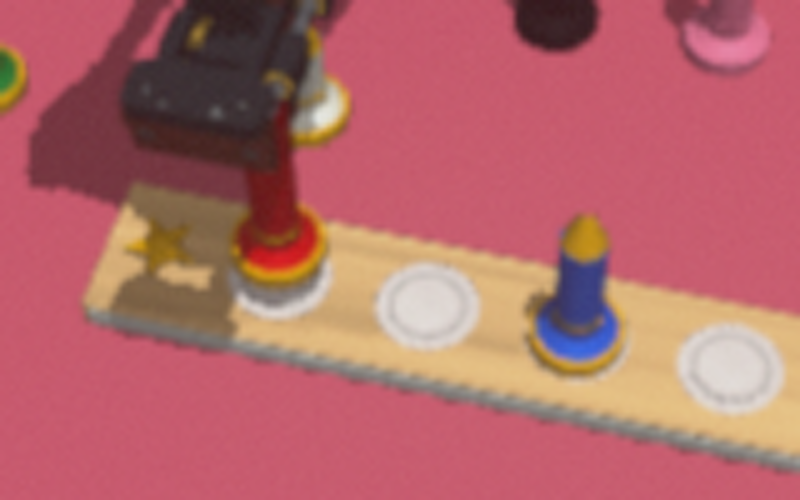

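p2 shows the red foot above mark_0 with its centre at about (279,245), within 1 mm. Blue is standing on mark_2 at (576,330), perhaps 2 mm to the low-y side.

```bash
H="python3 -m handwheel"
$H '-0.4 0.5 8 0 1;0 0 7 0 1;0 0 4 0 1;0 0 2 0 1;0 0 0 0 1' >/dev/null
$H '0 0 1 0 1;0 0 1 0 1;0 0 0 0 1;0 0 0 0 1'  |grep -E "ee|wri"
$H '0 0 0.5 0 1;0 0 0 0 1;0 0 0 0 1' |grep -E "ee|wri"
$H '0 0 0.5 0 1;0 0 0 0 1;0 0 0 0 1' |grep -E "ee|wri"
```

```text
ee_pos: [0.6098, -0.0846, 0.1198]
wrist_force: [0.5, 0.1, -2.2]
ee_pos: [0.6097, -0.0846, 0.1191]
wrist_force: [-0.0, 0.7, -2.2]
ee_pos: [0.6097, -0.0846, 0.1186]
wrist_force: [0.3, -0.3, -2.4]
```

```bash
H="python3 -m handwheel"
$H '0 0 0.5 0 1;0 0 0 0 1;0 0 0 0 1' |grep -E "ee|wri"
$H '0 0 0.5 0 1;0 0 0 0 1;0 0 0 0 1' |grep -E "ee|wri"
```

```text
ee_pos: [0.6097, -0.0846, 0.1185]
wrist_force: [-0.3, 0.7, 0.8]
ee_pos: [0.6098, -0.0846, 0.1185]
wrist_force: [-2.7, 0.1, 5.6]
```

```bash
H="python3 -m handwheel"
$H '0 0 0 0 0.66;0 0 0 0 0.6;0 0 0 0 0.5;0 0 0 0 0.3;0 0 0 0 0.1' |grep -E "open|force"
$H '0 0 -10 0 0;0 0 -25 0 0;0 0 -35 0 0;0 0 -40 0 0;0 0 -20 0 0' >/dev/null
$H '0 0 -5 0 0;0 0 0 0 0;0 0 0 0 0' |grep ee
python3 - <<'E'
from h import*;go('green',.071)
E
```

```text
wrist_force: [0.3, 0.0, 0.3]
opening: 0.0558
grip_force: 0.0
ee_pos: [0.6093, -0.0845, 0.2508]
green t 19.35 tcp [ 0.6093 -0.0845  0.2508] d mm [-222.7 -103.4  180. ] twist -0.003 tilt [-0.003  0.    -1.   ] F [-0.2 -0.2 -0.7] open 0.0877 grip 0.0
```

```bash
H="python3 -m handwheel"
$H '-10 -5 0 0 0;-20 -10 0 0 0;-30 -15 0 0 0;-35 -16 0 0 0;-35 -16 0 0 0' >/dev/null
$H '-35 -16 0 0 0;-30 -14 0 0 0;-18 -8 0 0 0;-8 -3 0 0 0;-2 0 0 0 0' >/dev/null
$H '0 0 20 0 0;0 0 35 0 0;0 0 40 0 0;0 0 35 0 0;0 0 25 0 0' >/dev/null
$H '0 0 15 0 0;0 0 6 0 0;0 0 2 0 0;0 0 0 0 0;0 0 0 0 0'|grep ee
python3 - <<'E'
from h import*;go('green',.071)
import cv2
s=cams.capture('scene');t=cams.capture('top')
a=s['image'][180:270,190:350,::-1];b=t['image'][140:230,170:330,::-1]
cv2.imwrite('pics/p3.png',cv2.resize(cv2.vconcat([a,b]),(533,600),interpolation=cv2.INTER_CUBIC))
E
```

```text
ee_pos: [0.4832, -0.2951, 0.0764]
green t 21.35 tcp [ 0.4832 -0.2951  0.0764] d mm [ 0.7 -2.1  5.4] twist -0.003 tilt [ 0.002 -0.002 -1.   ] F [-0.1 -0.6 -0.2] open 0.0875 grip 0.0
```

View pics/p3.png

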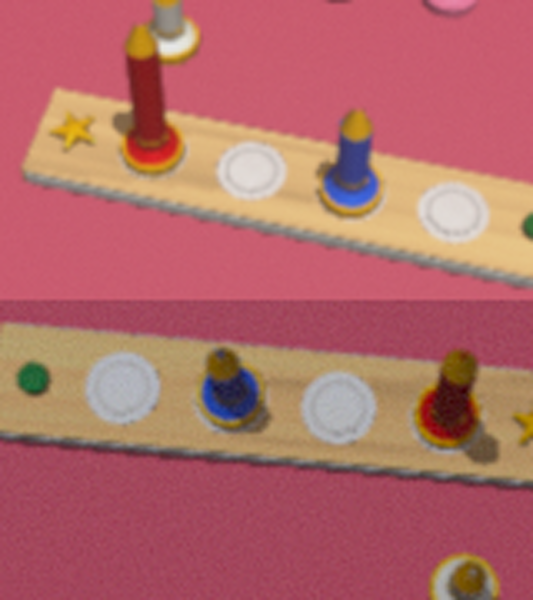

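p3 shows both placed spires centred to about 1 mm: in the top half, blue is at (231,396) against an expected (231,394), and red is at (446,416) against (447,414). Now for green.

```bash
H="python3 -m handwheel"
$H '0.7 -1.5 4 0 0.3;0 0 0 0 0.5;0 0 0 0 0.6;0 0 0 0 0.66;0 0 0 0 0.72'>/dev/null
$H '0 0 0 0 0.85;0 0 0 0 1;0 0 0 0 1;0 0 0 0 1;0 0 0 0 1' |grep -E "open|force"
python3 -c "from h import*;go('green')"
$H '0 0 -5 0 1;0 0 -15 0 1;0 0 -25 0 1;0 0 -35 0 1;0 0 -35 0 1' >/dev/null
$H '0 0 -15 0 1;0 0 0 0 1;0 0 0 0 1' |grep ee
python3 -c "from h import*;go('m1')"
```

```text
wrist_force: [-1.1, 0.4, -0.1]
opening: 0.0256
grip_force: 30.0
green t 22.45 tcp [ 0.4809 -0.2938  0.0705] d mm [-0.4  0.4 -0. ] twist -0.003 tilt [-0.  0. -1.] F [-1.1  0.4 -0.1] open 0.0256 grip 30.0
ee_pos: [0.4808, -0.2937, 0.1995]
m1 t 23.25 tcp [ 0.4808 -0.2937  0.1995] d mm [3.071e+02 1.043e+02 1.000e-01] twist -0.003 tilt [-0.001  0.001 -1.   ] F [ 0.4 -0.2 -3.4] open 0.0258 grip 30.0
```

```bash
H="python3 -m handwheel"
$H '8 0 0 0 1;17 0 0 0 1;25 0 0 0 1;30 0 0 0 1;35 0 0 0 1'>/dev/null
$H '35 0 0 0 1;35 0 0 0 1;35 0 0 0 1;30 0 0 0 1;25 0 0 0 1'>/dev/null
$H '17 4 0 0 1;10 10 0 0 1;4 17 0 0 1;1 22 0 0 1;0 22 0 0 1'>/dev/null
$H '0 16 0 0 1;0 9 0 0 1;0 4 0 0 1;0 0 0 0 1;0 0 0 0 1' |grep ee
python3 -c "from h import*;go('m1',.0905)"
```

```text
ee_pos: [0.6183, -0.0003, 0.2007]
m1 t 25.25 tcp [ 6.183e-01 -3.000e-04  2.007e-01] d mm [1.000e-01 6.000e-01 1.102e+02] twist -0.003 tilt [-0.  0. -1.] F [-0.1 -0.  -2.6] open 0.026 grip 30.0
```

```bash
H="python3 -m handwheel"
$H '0 0.5 12 0 1;0 0 22 0 1;0 0 25 0 1;0 0 20 0 1;0 0 10 0 1'>/dev/null
$H '0 0 8 0 1;0 0 5 0 1;0 0 3 0 1;0 0 1 0 1;0 0 0 0 1'>/dev/null
$H '0 0 1 0 1;0 0 0 0 1;0 0 0 0 1' |grep -E "ee|wri"
$H '0 0 1 0 1;0 0 0 0 1;0 0 0 0 1' |grep -E "ee|wri"
python3 - <<'E'
from h import*;go('m1',.0905)
import cv2
s=cams.capture('scene')
cv2.imwrite('pics/p4.png',cv2.resize(s['image'][180:270,200:344,::-1],(800,500),interpolation=cv2.INTER_CUBIC))
E
```

```text
ee_pos: [0.6192, -0.0004, 0.0938]
wrist_force: [-0.1, 0.3, -2.5]
ee_pos: [0.6191, -0.0004, 0.0925]
wrist_force: [-0.2, 0.2, -3.1]
m1 t 26.85 tcp [ 6.191e-01 -4.000e-04  9.250e-02] d mm [ 0.2 -0.3  2. ] twist -0.003 tilt [-0. -0. -1.] F [-0.2  0.2 -3.1] open 0.0256 grip 30.0
```

View pics/p4.png

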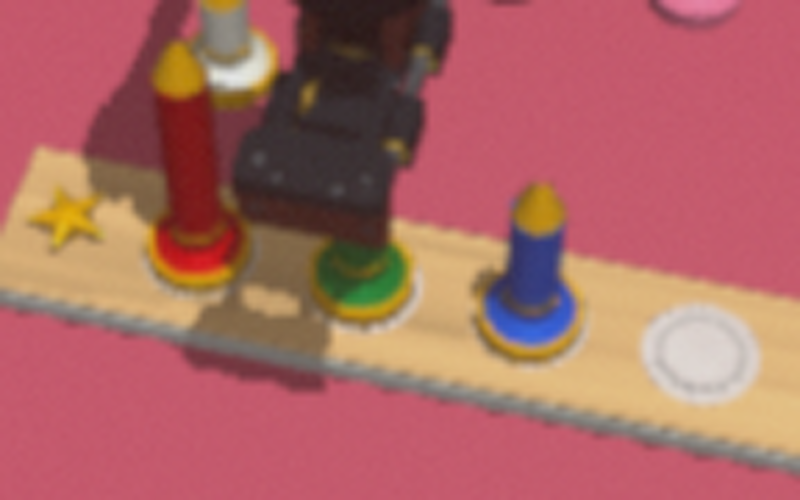

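p4 shows green just above mark_1, with its foot centre at about (362,280) against an expected column of about 364. I'll nudge it 0.8 mm and set it down.

```bash
H="python3 -m handwheel"
$H '0.8 0 1 0 1;0 0 0 0 1;0 0 0 0 1' |grep -E "ee|wri"
$H '0 0 0.6 0 1;0 0 0 0 1;0 0 0 0 1' |grep -E "ee|wri"
$H '0 0 0.5 0 1;0 0 0 0 1;0 0 0 0 1' |grep -E "ee|wri"
```

```text
ee_pos: [0.6192, 0.0004, 0.0916]
wrist_force: [-0.6, 0.2, -2.7]
ee_pos: [0.6192, 0.0004, 0.091]
wrist_force: [0.6, -0.1, -2.2]
ee_pos: [0.6192, 0.0004, 0.0905]
wrist_force: [-0.1, -0.4, -2.6]
```

```bash
H="python3 -m handwheel"
$H '0 0 0.5 0 1;0 0 0 0 1;0 0 0 0 1' |grep -E "ee|wri"
$H '0 0 0.4 0 1;0 0 0 0 1;0 0 0 0 1' |grep -E "ee|wri"
```

```text
ee_pos: [0.6193, 0.0004, 0.0905]
wrist_force: [-1.4, -0.9, 1.2]
ee_pos: [0.6193, 0.0004, 0.0904]
wrist_force: [-3.7, 0.2, 5.0]
```

```bash
H="python3 -m handwheel"
$H '0 0 0 0 0.66;0 0 0 0 0.6;0 0 0 0 0.5;0 0 0 0 0.3;0 0 0 0 0.1' |grep -E "open|force"
$H '0 0 -10 0 0;0 0 -25 0 0;0 0 -35 0 0;0 0 -40 0 0;0 0 -20 0 0' >/dev/null
$H '0 0 0 0 0;0 0 0 0 0;0 0 0 0 0' |grep ee
python3 - <<'E'
from h import*;go('white',.029)
E
```

```text
wrist_force: [-0.3, 0.8, 0.2]
opening: 0.0554
grip_force: 0.0
ee_pos: [0.6186, 0.0004, 0.2173]
white t 29.7 tcp [6.186e-01 4.000e-04 2.173e-01] d mm [-109.8 -129.8  188.8] twist -0.003 tilt [-0.003  0.    -1.   ] F [0.7 0.1 0.5] open 0.0878 grip 0.0
```

```bash
H="python3 -m handwheel"
$H '0 -10 0 0 0;0 -20 0 0 0;-5 -28 0 0 0;-15 -30 0 0 0;-20 -23 0 0 0' >/dev/null
$H '-25 -12 0 0 0;-22 -6 0 0 0;-14 -1 0 0 0;-7 0 0 0 0;-2 0 0 0 0' >/dev/null
$H '0 0 20 0 0;0 0 35 0 0;0 0 40 0 0;0 0 35 0 0;0 0 25 0 0' >/dev/null
$H '0 0 15 0 0;0 0 7 0 0;0 0 4 0 0;0 0 0 0 0;0 0 0 0 0'|grep ee
python3 -c "from h import*;go('white',.029)"
```

```text
ee_pos: [0.4786, -0.0946, 0.04]
white t 31.7 tcp [ 0.4786 -0.0946  0.04  ] d mm [ 0.2 -2.  11. ] twist -0.003 tilt [ 0.002 -0.001 -1.   ] F [-0.1 -0.5  0.2] open 0.0881 grip 0.0
```

```bash
H="python3 -m handwheel"
$H '0.2 -1.5 5 0 0;0 0 3 0 0.3;0 0 0 0 0.5;0 0 0 0 0.6;0 0 0 0 0.68'>/dev/null
$H '0 0 0 0 0.75;0 0 0 0 0.85;0 0 0 0 1;0 0 0 0 1;0 0 0 0 1' |grep -E "open|force"
$H '0 0 0 0 1' >/dev/null
python3 -c "from h import*;go('white')"
$H '0 0 -5 0 1;0 0 -15 0 1;0 0 -25 0 1;0 0 -35 0 1;0 0 -35 0 1' >/dev/null
$H '0 0 -15 0 1;0 0 0 0 1;0 0 0 0 1' |grep ee
python3 -c "from h import*;go('m3')"
```

```text
wrist_force: [-1.0, 0.6, 0.8]
opening: 0.0259
grip_force: 30.0
white t 32.8 tcp [ 0.4762 -0.094   0.0306] d mm [-0.1  0.5 -0. ] twist -0.003 tilt [-0.  0. -1.] F [-0.8  0.1  0.7] open 0.0254 grip 30.0
ee_pos: [0.476, -0.094, 0.1595]
m3 t 33.6 tcp [ 0.476  -0.094   0.1595] d mm [ 2.791e+02  1.307e+02 -1.000e-01] twist -0.003 tilt [-0.001  0.    -1.   ] F [-0.7  0.2 -2.2] open 0.0258 grip 30.0
```

```bash
H="python3 -m handwheel"
$H '8 0 0 0 1;17 0 0 0 1;25 0 0 0 1;30 0 0 0 1;30 0 0 0 1'>/dev/null
$H '35 0 0 0 1;35 0 0 0 1;30 0 0 0 1;25 0 0 0 1;20 2 0 0 1'>/dev/null
$H '14 6 0 0 1;7 14 0 0 1;2 20 0 0 1;1 25 0 0 1;0 25 0 0 1'>/dev/null
$H '0 20 0 0 1;0 12 0 0 1;0 6 0 0 1;0 0 0 0 1;0 0 0 0 1' |grep ee
python3 -c "from h import*;go('m3',.0506)"
```

```text
ee_pos: [0.6359, 0.169, 0.1597]
m3 t 35.6 tcp [0.6359 0.169  0.1597] d mm [-1.000e-01  1.400e+00  1.091e+02] twist -0.003 tilt [-0.002 -0.    -1.   ] F [ 0.6  0.5 -2.1] open 0.0258 grip 30.0
```

```bash
H="python3 -m handwheel"
$H '0 0.7 12 0 1;0 0 22 0 1;0 0 25 0 1;0 0 20 0 1;0 0 10 0 1'>/dev/null
$H '0 0 8 0 1;0 0 5 0 1;0 0 3 0 1;0 0 1 0 1;0 0 0 0 1'>/dev/null
$H '0 0 0 0 1;0 0 0 0 1' |grep -E "ee|wri"
python3 - <<'E'
from h import*;go('m3',.0506)
import cv2
s=cams.capture('scene')
cv2.imwrite('pics/p5.png',cv2.resize(s['image'][190:280,250:394,::-1],(800,500),interpolation=cv2.INTER_CUBIC))
for z in(.02,.027,.039): print([((w2px(s,[.6382+a,.1702+b,z])-[250,190]+.5)*50/9).round(0) for a,b in((0,0),(0,-.027),(0,.027),(.027,0))])
E
```

```text
ee_pos: [0.6376, 0.1687, 0.0552]
wrist_force: [-0.2, 0.0, -2.2]
m3 t 36.8 tcp [0.6376 0.1687 0.0552] d mm [ 0.  -0.5  4.6] twist -0.003 tilt [ 0.001  0.    -1.   ] F [-0.2  0.  -2.2] open 0.0256 grip 30.0
[array([423., 299.]), array([368., 293.]), array([479., 305.]), array([421., 346.])]
[array([425., 291.]), array([369., 285.]), array([480., 297.]), array([422., 339.])]
[array([428., 278.]), array([372., 272.]), array([484., 284.]), array([425., 325.])]
```

View pics/p5.png

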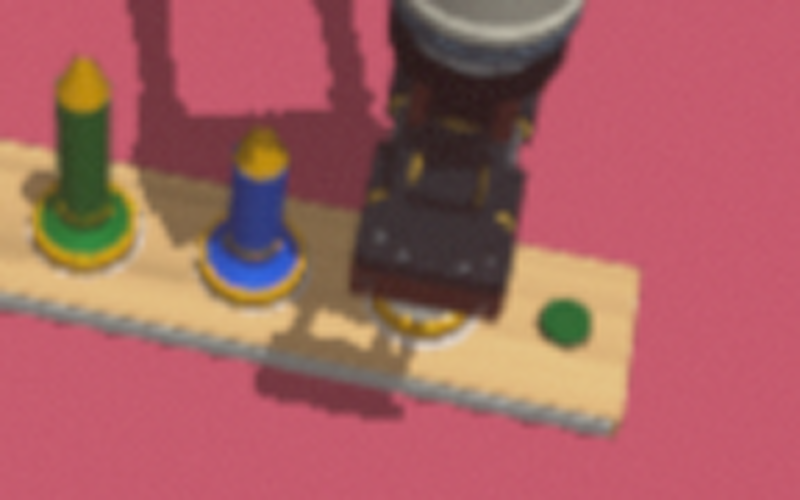

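p5 shows the white foot's left edge at 372 and its front at row 338, both as predicted for a centred placing. Lowering now.

```bash
H="python3 -m handwheel"
$H '0 0 2 0 1;0 0 1 0 1;0 0 0.8 0 1;0 0 0 0 1;0 0 0 0 1' |grep -E "ee|wri"
$H '0 0 0.5 0 1;0 0 0 0 1;0 0 0 0 1' |grep -E "ee|wri"
```

```text
ee_pos: [0.6373, 0.1686, 0.0507]
wrist_force: [0.6, -0.3, -1.9]
ee_pos: [0.6374, 0.1686, 0.0507]
wrist_force: [-1.1, -0.4, 1.2]
```

```bash
H="python3 -m handwheel"
$H '0 0 0.5 0 1;0 0 0 0 1;0 0 0 0 1' |grep -E "ee|wri"
```

```text
ee_pos: [0.6374, 0.1686, 0.0507]
wrist_force: [-4.6, -1.3, 5.7]
```

Contact made. Next I release, retreat upward, swing back clear of the row and look.

```bash
H="python3 -m handwheel"
$H '0 0 0 0 0.66;0 0 0 0 0.6;0 0 0 0 0.5;0 0 0 0 0.3;0 0 0 0 0.1' |grep -E "open|force"
$H '0 0 -10 0 0;0 0 -25 0 0;0 0 -40 0 0;0 0 -45 0 0;0 0 -45 0 0' >/dev/null
$H '0 0 -40 0 0;0 0 -20 0 0;10 0 -10 0 0;25 -10 0 0 0;35 -15 0 0 0' >/dev/null
$H '40 -20 0 0 0;40 -20 0 0 0;40 -20 0 0 0;30 -15 0 0 0;15 -10 0 0 0' >/dev/null
$H '0 0 0 0 0;0 0 0 0 0;0 0 0 0 0' |grep ee
python3 - <<'E'
from h import*
import cv2
s=cams.capture('scene');t=cams.capture('top')
cv2.imwrite('pics/f1.png',cv2.resize(s['image'][170:280,190:390,::-1],(800,440),interpolation=cv2.INTER_CUBIC))
cv2.imwrite('pics/f2.png',cv2.resize(t['image'][80:230,80:480,::-1],(800,300),interpolation=cv2.INTER_CUBIC))
for k in('m0','m1','m2','m3'):
    m=np.array(W[k]); a=((w2px(s,[*(m+[.0008,.0013]),.032])-[190,170]+.5)*4).round(0); print(k,"f1 foot-top centre",a)
E
```

```text
wrist_force: [0.2, 0.3, 0.3]
opening: 0.0556
grip_force: 0.0
ee_pos: [0.5553, 0.4127, 0.2853]
m0 f1 foot-top centre [183. 212.]
m1 f1 foot-top centre [302. 236.]
m2 f1 foot-top centre [423. 260.]
m3 f1 foot-top centre [547. 285.]
```

View pics/f1.png

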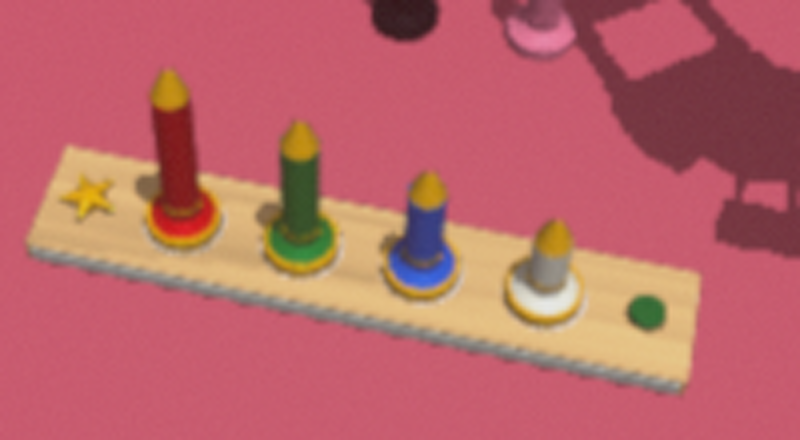

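View pics/f2.png

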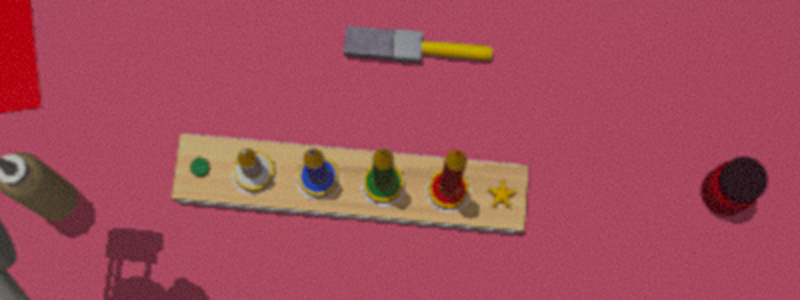

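The final pictures show all four standing centred in the right order: in f1 the feet are at columns 183, 301, 421 and 544 against expected 183, 302, 423 and 547. The bottle and jar have not moved, and the gripper is clear.

```bash
python3 -c "from plant import r;print(r.sign_off())"
```

```text
the job is handed in; nothing more can be done
None
```

The four spires stand upright and centred on their marks to within about 2 mm, red next to the star, then green, blue and white; the glue bottle and glitter jar were not moved, and the job is handed in.

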